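# Load the glass cutter and take out the tool cassette

## Task

Lay the glass cutter flat in the two V saddles on top of the tool cassette, with its wheel end towards the tall end stop, and let go of it. Then pinch the two black side catches together, lift the cassette straight out of its dock with the cutter still lying in it, and finish while holding it level and still, at least 8 cm higher than it sat; leave the other things on the bench alone.

Things in the scene. Friction and masses are not known exactly. Their poses are not given: they have to be found in the camera images.
- dock: Dock fixed to the bench: aluminium base 200 (x) x 108 (y) x 8 mm, steel guides up to 25 mm high, and at the middle of each long side a lipped wall 44 mm long, top 32 mm above the bench. Origin: centre of its underside on the bench, x along its length, z up. The cassette sits in it with the same axes, its underside 8 mm above the bench, with 1.5 to 2 mm of play sideways and lengthwise.
- cassette: Grey plastic tool cassette, 160 mm long (x), 36 mm wide (y), about 0.4 kg, loose but locked in the dock by two side catches. Origin: centre of its underside, x along its length towards the TALL end stop, z up. Top plate 32 mm wide, 66 mm up. End stops 6 mm thick at x = +76 mm (tall, top 104 mm up) and x = -76 mm (low, top 84 mm up), 146 mm free between them.
- glass_cutter: Glass cutter with a straight barrel, 120 mm long, 14 mm thick, 0.07 kg, starting flat on the bench. Origin at the underside of its barrel, half way along (the axis is 7 mm above it); its y axis runs along the barrel, and the narrow metal wheel end is at -y (the thicker blunt end at +y). It may lie rolled a little about its length. Pinch it across the barrel near the middle.
- wheel_end (a point): Tip of the cutter's wheel end, on its axis, 60 mm from the middle.
- saddle_mid (a point): Half way between the cassette's two 90 degree V saddles, at the bottom of the Vs, 74 mm above the cassette's origin. Saddles at x = +34 and -34 mm, each 10 mm long, groove along x, lips 30 mm apart at 90 mm up. The cutter lying in the Vs has its underside (origin) about 77 mm and its axis 84 mm above the cassette's origin.
- tab_left (a point): Centre of the grip face outside the left (+y) catch, 56 mm above the cassette's origin, moving with the catch. The catches are black uprights at the middle of the long sides, 26 mm long (x), tops 66 mm above the cassette's origin; outer faces 60 mm apart free, 46 mm fully pinched. Grip them across y from above at this height; the dock walls end 32 mm lower.
- tab_right (a point): The same point on the right (-y) catch.
- catch_left (a joint): Inward travel of the left catch (m): 0 free, its barb hooked under the dock lip; 0.007 fully pinched; the barb is clear from about 0.0045. Sprung outward with 2.8 N at 0 and 5.6 N at 0.007.
- catch_right (a joint): Inward travel of the right catch (m): same as the left.
- worn_disc: Brown worn cutting disc, 87 mm across, 8 mm thick, lying flat; bystander, leave alone. Origin under its centre.
- teal_heart: Small heart-shaped piece of glass, 35 x 36 x 14 mm; bystander, leave alone. Origin under its centre.
- aqua_strip: Strip of glass, 26 x 88 x 13 mm; bystander, leave alone. Origin under its centre, y along its length.
- marker: Marker pen, 17 x 135 x 16 mm; bystander, leave alone. Origin under its centre, y along its length.

How it is judged:
By the outcome, as a careful person would: the job done as asked, in the order asked, and still so for the second after the job is handed in, while the arm keeps its last pose, push and grip.
It also fails if it takes over 51 s, if anything falls off the work surface, if the arm or the gripper's body presses on something with over 40 N, if the wrist force passes 120 N, or if a joint passes its speed limit or range.

## Robot

A 6-joint arm with a two-finger parallel gripper is mounted at the origin on a cart in front of the work surface, level with it; the furniture and walls round the work are solid. World frame = base frame: x ahead of the robot, y to its left, z up, the work surface at z = 0. Lengths are in m, angles in rad, forces in N, time in s.
With the tool pointing down it reaches from about 0.275 to 1 m from the base axis. Payload 8.4 kg.
Tool frame: the origin (TCP) lies midway between the tips of the shut fingers; the grasp point (between the pads) lies 19 mm behind it; z points along the fingers, y is the line along which they close (so a half turn about z gives the same grasp; the last joint's range is limited). The gripper opens to 85 mm and grips with 20 to 120 N. Pads are 22 mm wide; open, the fingers measure 114 mm over their backs; the gripper's body (76 mm by 85 mm) begins 54 mm behind the grasp point. The pads swing forward as they close: fully open they stand 13 mm farther back than shut.
Start: joints at [-1.109, 0.353, 1.633, -0, 1.155, -0.002], TCP at [0.28, -0.559, 0.231] pointing down, gripper open.
Joint ranges: [-2.63, 2.63], [-0.92, 2.1], [0.06, 2.66], [-1.3, 4.44], [0, 2.69], [-3.02, 3.02]. Speed limits (rad/s): [2.22, 2.22, 2.79, 3.14, 3.14, 3.14].

## Interface

Orientations are given as a unit quaternion [x, y, z, w].
In Python, from cell import sensors, read_camera, close_job gives the robot as it stands. The module is installed in compiled form; this text tells all that it offers.
- The arm moves only by the tool jog_arm, never from a script. Its argument "deltas" is a list of rows, each an object with "offset": the shift along the tool's x, y, z normalised to -1 to 1, where 1 is 0.1 m, a list of three; "rot": the turn, a rotation vector about the tool's x, y, z normalised to -1 to 1, where 1 is pi rad, a list of three. A call has 1 to 12 rows; each row is the pose to reach, as a shift and turn from the pose commanded when the call began, along the tool's axes at that moment, turning the shorter way round; what a row does not reach only later rows make up. A row lasts 1/10 s, in which the tool goes at most 50 mm and 8.59 degrees, less where a joint would pass 70% of its speed; a pose out of reach is approached as far as the arm can. A call with a number of a shift or a turn outside -1 to 1 is refused whole. A call with a gripper value outside its range is refused whole. "jaw" is the opening, from -1 (shut) to 1 (fully open), set as the call begins (left out, the last holds). The fingers move at their own pace and stop on an object; the grip force is fixed at half the most. Time passes only in rows, so rows that repeat a pose let the fingers close. It gives the time, the measured TCP pose, the force, the opening and the grip force at its end, in the units of the state.
- sensors.read_state(): the state, without advancing time (a new reading comes with each control period).
- read_camera(name): name is "side" or "top" or "wrist"; returns a dict with "image" (480x640x3 uint8, red, green, blue), "intrinsics" (3x3 intrinsics, pixels), "R" (3x3) and "t" (3): a world point X has camera coordinates R X + t; the wrist camera has in their place "T_tool_cam" (4x4, takes a point from camera to tool coordinates, whose origin is the TCP and whose axes are the flange's). Camera axes: x right, y down, z forward; pixel columns grow to the right and rows downward; lengths in m; the calibration is good to about 2 mm. A picture is of the moment at which its call begins: read the wrist's pose just before it. There is no depth.
- close_job(): hands the job in; it is judged then, once.
The state is a dict: "time_s": time; "joint_positions": joint angles; "joint_velocities": joint speeds; "joint_torque": joint torques, N m; "tcp_pos": TCP position; "eef_rot": TCP orientation; "force": force on the tool from outside, world axes, zero at the start; "torque": the same for the moment, N m; "opening": opening from 0.0 (shut) to 1.0 (fully open); "grip_force": force on a finger pad.
Only numpy, scipy, OpenCV 4.12 (cv2) and the standard library are available. Lean on these libraries where they do the work, as an engineer would, in place of code of your own. Each camera call takes 0.05 s, during which the arm holds its last target. There are 200 camera calls.

## Working session

There is one attempt and no reset: what is moved stays moved. The work goes in short steps, Python scripts to look and compute and a tool call to move; the robot and the scene stay as the last step left them, time stands still between calls to the robot, and variables do not carry over. Pictures are saved under pics/ and viewed, at most 10 in all, crops included, and the job is handed in when it is done.

Besides the shell and the picture viewer there is one more tool, called after "Request:" as name(argument=value, ...) on one line, values as JSON. jog_arm: Moves the arm, as the interface text tells. Its arguments: {"type":"object","properties":{"deltas":{"type":"array","items":{"type":"object","properties":{"offset":{"type":"array","items":{"type":"number"}},"rot":{"type":"array","items":{"type":"number"}}}}},"jaw":{"type":"number"}},"required":["deltas"]}

```bash
mkdir -p pics; cat > h.py <<'E'
import numpy as np, cv2
from cell import sensors, read_camera, close_job
def snap(n,f):
    c=read_camera(n); cv2.imwrite('pics/'+f+'.png',c['image'][:,:,::-1]); np.savez('pics/'+f+'.npz',**c); return c
def ray(c,u,v,R=None,t=None):
    K=np.array(c['intrinsics']);R=np.array(c['R']);t=np.array(c['t'])
    d=R.T@np.linalg.solve(K,[u,v,1.]); return -R.T@t,d
def onz(c,u,v,z):
    o,d=ray(c,u,v); return o+d*(z-o[2])/d[2]
def proj(c,X):
    K=np.array(c['intrinsics']);p=K@(np.array(c['R'])@np.array(X)+np.array(c['t'])); return p[:2]/p[2]
def tri(c1,p1,c2,p2):
    o1,d1=ray(c1,*p1);o2,d2=ray(c2,*p2)
    s=np.linalg.lstsq(np.c_[d1,-d2],o2-o1,rcond=None)[0]
    a,b=o1+d1*s[0],o2+d2*s[1]; return (a+b)/2,np.linalg.norm(a-b)
E
python3 - <<'E'
from h import *
s=sensors.read_state(); print(s)
for n in('top','side'):
    c=snap(n,n+'0'); print(n,-np.array(c['R']).T@c['t'],np.array(c['R'])[2])
E
```

```text
{'time_s': 0.0, 'joint_positions': array([-1.10940355e+00,  3.53625125e-01,  1.63417966e+00, -6.13157274e-06,
        1.15518634e+00, -2.39423061e-03]), 'joint_velocities': array([ 0.001338  ,  0.00137711,  0.00106179, -0.00071263, -0.00017151,
       -0.00083634]), 'joint_torque': array([-3.68285109e-04, -6.05257559e+01, -3.42063260e+01, -6.59568127e-05,
        9.59810510e-03,  7.72760177e-05]), 'tcp_pos': array([ 0.27936658, -0.55853206,  0.23055658]), 'eef_rot': array([ 9.73232451e-01,  2.29821904e-01, -1.61798696e-04, -6.80260691e-04]), 'force': array([-0.1352168 ,  0.76075275,  0.72510611]), 'torque': array([0.03571033, 0.01024625, 0.02470947]), 'grip_force': 0.0, 'opening': 0.9991372220766996}
top [ 0.28755086 -0.18593018  1.03913488] [ 0.2081734   0.0280782  -0.97768883]
side [0.54607913 0.53241874 0.5498332 ] [-0.04365932 -0.82301378 -0.56634104]
```

View pics/top0.png

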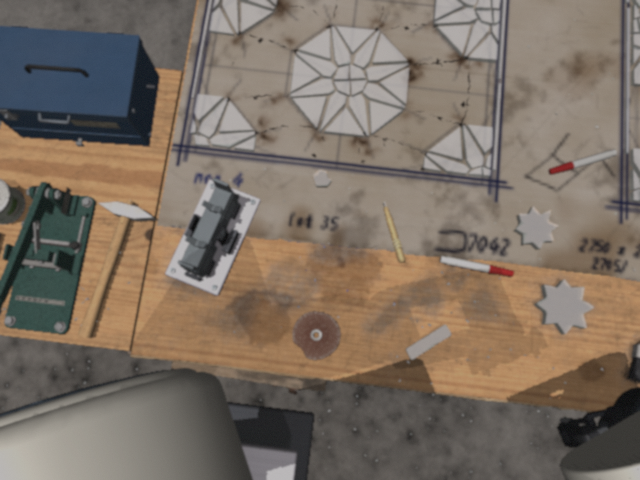

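View pics/side0.png

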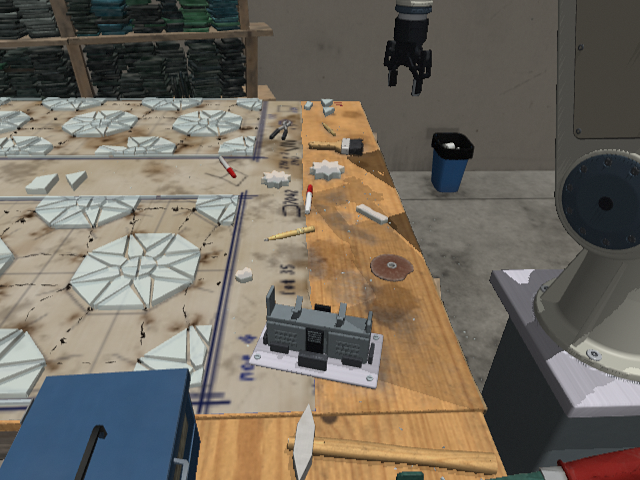

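Top view: dock at about (213,237), with the cassette's long axis running from (200,270) to (222,190). The cutter is the yellow stick from (385,203) to (403,262). Side view: the tall stop is at (270,300) and the low one at (370,320), so the tall end points away from the robot. Next I'll enlarge both.

```bash
python3 - <<'E'
from h import *
t=cv2.imread('pics/top0.png');s=cv2.imread('pics/side0.png')
def cr(i,x,y,w,h,k): return cv2.resize(i[y:y+h,x:x+w],(w*k,h*k),interpolation=cv2.INTER_CUBIC)
out=np.zeros((600,800,3),np.uint8)
def put(a,x,y): out[y:y+a.shape[0],x:x+a.shape[1]]=a
put(cr(t,160,170,110,130,3),0,0)      # x=160+X/3,y=170+Y/3
put(cr(t,370,195,50,75,4),340,0)      # x=370+(X-340)/4, y=195+Y/4
put(cr(s,245,275,145,115,3),0,0) if 0 else None
put(cr(s,255,215,65,35,4),540,0)      # x=255+(X-540)/4
put(cr(s,245,280,145,95,3),340,305)   # x=245+(X-340)/3,y=280+(Y-305)/3
cv2.imwrite('pics/crop.png',out)
T=np.load('pics/top0.npz');S=np.load('pics/side0.npz')
for im,c,box in((t,T,(370,195,50,75)),(s,S,(255,220,65,30))):
    x,y,w,h=box; hsv=cv2.cvtColor(im[y:y+h,x:x+w],cv2.COLOR_BGR2HSV)
    m=((hsv[...,0]>15)&(hsv[...,0]<32)&(hsv[...,1]>95)&(hsv[...,2]>110)).astype(np.uint8)
    m=cv2.morphologyEx(m,cv2.MORPH_CLOSE,np.ones((3,3)))
    n,l,st,ce=cv2.connectedComponentsWithStats(m); k=1+np.argmax(st[1:,4])
    p=np.argwhere(l==k)[:,::-1]+[x,y]; mu=p.mean(0); d=np.linalg.svd(p-mu,full_matrices=False)[2][0]; q=(p-mu)@d
    a,b=mu+d*q.min(),mu+d*q.max(); print(st[k],a,b,onz(c,*a,.007),onz(c,*b,.007))
E
```

```text
[25 57 10 11 35] [394.59088477 253.55942901] [403.47191637 261.5844156 ] [ 0.51754177 -0.294043    0.007     ] [ 0.50442004 -0.31171198  0.007     ]
[ 47   0  18  24 315] [311.80505917 219.77873328] [312.69206554 243.04985347] [ 0.50884198 -0.34315901  0.007     ] [ 0.51043097 -0.24819163  0.007     ]
```

View pics/crop.png

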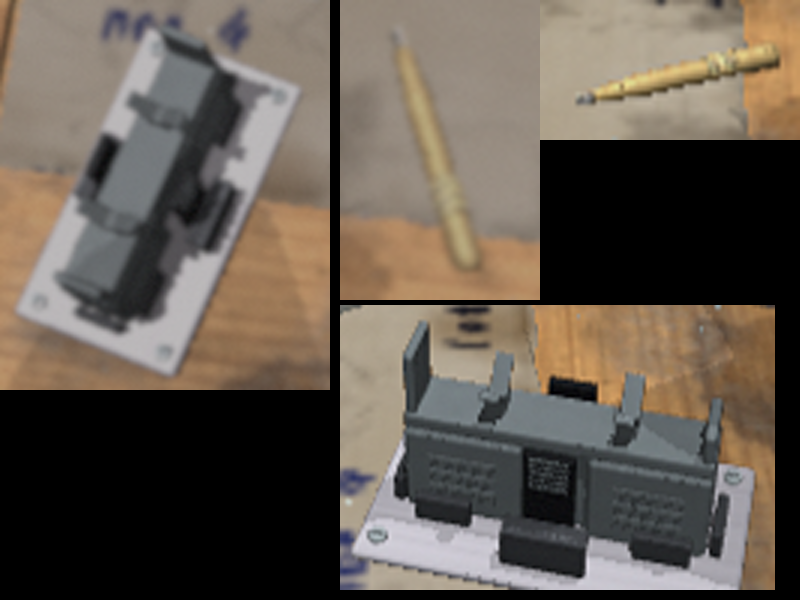

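The cutter's wheel tip is at about (383.6,201.3) in top and (264.3,239.8) in side. The blunt end is at (402,261.5) and (314.5,228.5). The dock plate corners are clear in top, and the tall stop is at the plate's upper (far) end.

```bash
python3 - <<'E'
from h import *
T=np.load('pics/top0.npz');S=np.load('pics/side0.npz')
a=tri(T,(383.2,200.8),S,(263.9,239.4)); b=tri(T,(401.7,261.2),S,(314.2,228.2)); print('tip',a,'blunt',b,'len',np.linalg.norm(a[0]-b[0]))
for c,p,q in((T,(383.2,200.8),(401.7,261.2)),(S,(263.9,239.4),(314.2,228.2))):
    P,Q=onz(c,*p,.007),onz(c,*q,.007);print(P,Q,(P+Q)/2,np.linalg.norm(P-Q),np.degrees(np.arctan2(*(P-Q)[1::-1])))
im=T['image'];hsv=cv2.cvtColor(im,cv2.COLOR_RGB2HSV)
m=np.zeros(im.shape[:2],np.uint8); m[170:300,160:270]=255
w=((hsv[...,1]<28)&(hsv[...,2]>150)).astype(np.uint8)*m
n,l,st,ce=cv2.connectedComponentsWithStats(w);k=1+np.argmax(st[1:,4]);print(st[k])
h=cv2.convexHull(np.argwhere(l==k)[:,::-1].astype(np.int32))[:,0]
P=np.array([onz(T,*p,.008)[:2] for p in h]); r=cv2.minAreaRect((P*1000).astype(np.float32));print('dock hull',r)
C=[(210.4,179),(259.7,199.7),(218.3,294.7),(165.3,274)]
Q=np.array([onz(T,*p,.008)[:2] for p in C]);print('corners',Q,Q.mean(0),np.linalg.norm(Q-np.roll(Q,-1,0),axis=1),np.degrees(np.arctan2(*(Q[0]-Q[3])[::-1])),np.degrees(np.arctan2(*(Q[1]-Q[2])[::-1])))
C=[(354,363.5),(378,384.5) ]
E
```

```text
tip (array([ 0.61589729, -0.26317041,  0.00803442]), np.float64(0.0003408343345959577)) blunt (array([ 0.50481277, -0.30848382,  0.00604782]), np.float64(0.00027598293015760906)) len 0.11998759637277553
[ 0.61640424 -0.26327378  0.007     ] [ 0.50475075 -0.30840097  0.007     ] [ 0.5605775  -0.28583738  0.007     ] 0.12042825536769751 22.00716857144311
[ 0.61586294 -0.26458978  0.007     ] [ 0.50475575 -0.30693728  0.007     ] [ 0.56030934 -0.28576353  0.007     ] 0.11890382586408374 20.863894462965455
[ 166  235   71   60 1117]
dock hull ((458.93450927734375, 59.846981048583984), (104.86189270019531, 89.4679183959961), 75.24803924560547)
corners [[ 0.62008832  0.06775926]
 [ 0.59053143 -0.03136701]
 [ 0.40273075  0.01798991]
 [ 0.42892658  0.12076581]] [0.51056927 0.04378699] [0.10343901 0.19417827 0.10606181 0.19837465] -15.49796929605563 -14.725211397458901
```

Both views agree. The cutter's middle is at (0.5604,-0.2858), wheel heading about 21.5°, measured length 120 mm. The dock centre is about (0.511,0.044) with yaw about -15°, measured 104-106 x 194-198 mm against 108 x 200. Moving now.

Request:
jog_arm(deltas=[{"offset": [0.47, -0.15, 0.1], "rot": [0, 0, 0]}, {"offset": [0.94, -0.3, 0.2], "rot": [0, 0, 0]}, {"offset": [0.94, -0.3, 0.2], "rot": [0, 0, 0]}], jaw=1)

```text
time_s: 0.4
tcp_pos: [0.3527, -0.4858, 0.2095]
eef_rot: [0.973, 0.231, 0.0, -0.002]
force: [-0.6, 0.6, -0.6]
opening: 1.0
grip_force: 0.0
```

Request:
jog_arm(deltas=[{"offset": [0.47, -0.15, 0.1], "rot": [0, 0, 0]}, {"offset": [0.94, -0.3, 0.2], "rot": [0, 0, 0]}, {"offset": [0.94, -0.3, 0.2], "rot": [0, 0, 0]}])

```text
time_s: 0.7
tcp_pos: [0.4233, -0.4173, 0.1898]
eef_rot: [0.973, 0.232, -0.0, -0.001]
force: [-1.6, -1.3, -1.6]
opening: 1.0
grip_force: 0.0
```

Request:
jog_arm(deltas=[{"offset": [0.47, -0.15, 0.1], "rot": [0, 0, 0]}, {"offset": [0.94, -0.3, 0.2], "rot": [0, 0, 0]}, {"offset": [0.94, -0.3, 0.2], "rot": [0, 0, 0]}])

```text
time_s: 1.0
tcp_pos: [0.4938, -0.3491, 0.17]
eef_rot: [0.973, 0.231, -0.0, -0.001]
force: [-1.5, 0.3, -0.8]
opening: 0.999
grip_force: 0.0
```

Request:
jog_arm(deltas=[{"offset": [0.46, -0.15, 0.1], "rot": [0, 0, 0.014]}, {"offset": [0.91, -0.28, 0.2], "rot": [0, 0, 0.028]}, {"offset": [0.91, -0.28, 0.2], "rot": [0, 0, 0.028]}, {"offset": [0.91, -0.28, 0.2], "rot": [0, 0, 0.028]}])

```text
time_s: 1.4
tcp_pos: [0.5602, -0.2867, 0.1509]
eef_rot: [0.982, 0.188, -0.001, -0.0]
force: [0.1, 0.2, -0.6]
opening: 1.0
grip_force: 0.0
```

```bash
cat >> h.py <<'E'
from scipy.spatial.transform import Rotation as Ro
def go(x,y,z,yaw):
    s=sensors.read_state(); R=Ro.from_quat(s['eef_rot']); p=s['tcp_pos']
    a=np.radians(yaw)/2; G=Ro.from_quat([np.cos(a),np.sin(a),0,0])
    print('t',s['time_s'],'p',p.round(4),'F',s['force'].round(1),'open',round(s['opening'],3),'g',s['grip_force'])
    print('off',(R.inv().apply(np.array([x,y,z])-p)/.1).round(3),'rot',((R.inv()*G).as_rotvec()/np.pi).round(4))
def wsnap(f):
    s=sensors.read_state(); c=read_camera('wrist'); cv2.imwrite('pics/'+f+'.png',c['image'][:,:,::-1])
    R=Ro.from_quat(s['eef_rot']).as_matrix(); T=np.eye(4);T[:3,:3]=R;T[:3,3]=s['tcp_pos']
    W=np.linalg.inv(T@np.array(c['T_tool_cam'])); c=dict(image=c['image'],intrinsics=c['intrinsics'],R=W[:3,:3],t=W[:3,3]); np.savez('pics/'+f+'.npz',**c); return c
E
python3 - <<'E'
from h import *
go(.5604,-.2858,.004,21.5)
c=wsnap('w1')
for P in((.6161,-.264,.007),(.5048,-.3078,.007)): print(proj(c,P))
E
```

```text
t 1.4 p [ 0.5602 -0.2867  0.1509] F [ 0.1  0.2 -0.6] open 1.0 g 0.0
off [ 0.007 -0.007  1.469] rot [-0.0001  0.0003  0.0009]
[326.56672667 131.9572147 ]
[326.04385112 302.89453982]
```

View pics/w1.png

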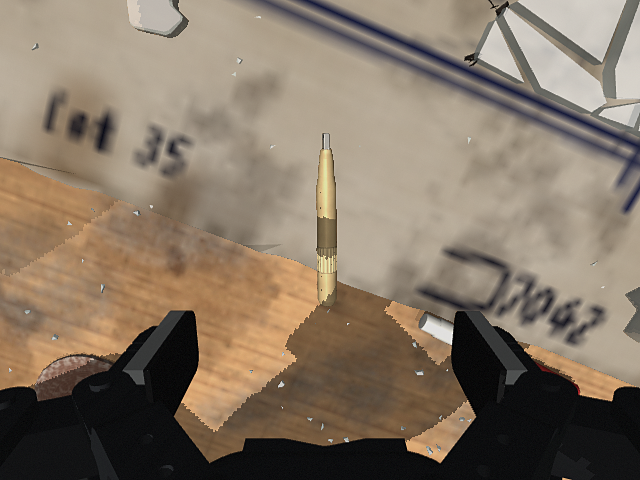

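The cutter is centred and aligned, with its tip at (326,133) and blunt end at (327,305), within 2 px of prediction. The marker's end at (435,325) is about 6 cm behind the grasp line, so it is clear. Descending.

Request:
jog_arm(deltas=[{"offset": [0, 0, 0.45], "rot": [0, 0, 0]}, {"offset": [0, 0, 0.9], "rot": [0, 0, 0]}, {"offset": [0, 0, 0.9], "rot": [0, 0, 0]}])

```text
time_s: 1.75
tcp_pos: [0.5554, -0.2862, 0.0564]
eef_rot: [0.983, 0.186, -0.004, -0.003]
force: [-0.1, 0.2, -0.5]
opening: 0.998
grip_force: 0.0
```

Request:
jog_arm(deltas=[{"offset": [0, 0, 0.3], "rot": [0, 0, 0]}, {"offset": [0, 0, 0.56], "rot": [0, 0, 0]}, {"offset": [0, 0, 0.56], "rot": [0, 0, 0]}])

```text
time_s: 2.05
tcp_pos: [0.5585, -0.2871, 0.0045]
eef_rot: [0.982, 0.186, -0.001, -0.001]
force: [-0.7, 0.4, -0.5]
opening: 1.002
grip_force: 0.0
```

Request:
jog_arm(deltas=[{"offset": [0, 0, 0], "rot": [0, 0, 0]}, {"offset": [0, 0, 0], "rot": [0, 0, 0]}, {"offset": [0, 0, 0], "rot": [0, 0, 0]}, {"offset": [0, 0, 0], "rot": [0, 0, 0]}, {"offset": [0, 0, 0], "rot": [0, 0, 0]}, {"offset": [0, 0, 0], "rot": [0, 0, 0]}, {"offset": [0, 0, 0], "rot": [0, 0, 0]}, {"offset": [0, 0, 0], "rot": [0, 0, 0]}, {"offset": [0, 0, 0], "rot": [0, 0, 0]}, {"offset": [0, 0, 0], "rot": [0, 0, 0]}], jaw=-1)

```text
time_s: 3.05
tcp_pos: [0.5608, -0.2868, 0.0062]
eef_rot: [0.982, 0.187, 0.0, 0.0]
force: [-1.6, 0.8, 7.2]
opening: 0.121
grip_force: 58.7
```

Request:
jog_arm(deltas=[{"offset": [0, 0, -0.3], "rot": [0, 0, 0]}, {"offset": [0, 0, -0.65], "rot": [0, 0, 0]}, {"offset": [0, 0, -1], "rot": [0, 0, 0]}, {"offset": [0, 0, -1], "rot": [0, 0, 0]}])

```text
time_s: 3.45
tcp_pos: [0.5632, -0.2879, 0.1103]
eef_rot: [0.982, 0.187, 0.003, 0.002]
force: [0.9, -0.7, -0.9]
opening: 0.122
grip_force: 59.0
```

Request:
jog_arm(deltas=[{"offset": [0, 0, -0.35], "rot": [0, 0, 0]}, {"offset": [0, 0, -0.7], "rot": [0, 0, 0]}, {"offset": [0, 0, -0.7], "rot": [0, 0, 0]}, {"offset": [0, 0, -0.7], "rot": [0, 0, 0]}])

```text
time_s: 3.85
tcp_pos: [0.5605, -0.2866, 0.1755]
eef_rot: [0.982, 0.187, 0.0, 0.0]
force: [0.3, 0.1, -1.1]
opening: 0.124
grip_force: 59.0
```

```bash
python3 - <<'E'
from h import *
go(.5106,.0438,.18,-15)
c=wsnap('w2');s=snap('side','s2')
im=cv2.resize(c['image'],(400,300))
p=proj(s,sensors.read_state()['tcp_pos']).astype(int);print(p)
x,y=p-[40,40]
z=cv2.resize(s['image'][y:y+75,x:x+100],(400,300),interpolation=cv2.INTER_CUBIC)
cv2.imwrite('pics/v2.png',np.hstack([im,z])[:,:,::-1])
E
```

```text
t 3.85 p [ 0.5605 -0.2866  0.1755] F [ 0.3  0.1 -1.1] open 0.124 g 59.03167395852506
off [ 0.749 -3.256 -0.047] rot [ 2.00e-04 -3.00e-04  2.03e-01]
[288 164]
```

View pics/v2.png

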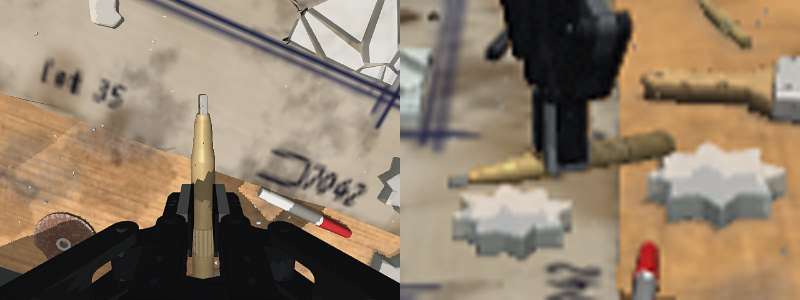

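The cutter is held between the fingers and looks about level. The tip is at (325,152) in the wrist view and (260.5,169.3) in the side view. I'll check its height and tilt.

```bash
python3 - <<'E'
from h import *
W=dict(np.load('pics/w2.npz'));S=np.load('pics/s2.npz')
R=Ro.from_quat(sensors.read_state()['eef_rot']);p=sensors.read_state()['tcp_pos']
for a,b in(((324.5,151),(260.3,169)),((325,443),(316.8,158.3))):
    X,e=tri(W,a,S,b);print(X,e,'tool',R.inv().apply(X-p))
E
```

```text
[ 0.61447711 -0.26337908  0.17443561] 0.0007476628219767099 tool [ 0.05946291 -0.0009315  -0.00073303]
[ 0.50391057 -0.30710368  0.17428503] 0.006918037637504952 tool [-0.05943497 -0.00085175 -0.00040154]
```

Request:
jog_arm(deltas=[{"offset": [0.1, -0.4, -0.1], "rot": [0, 0, 0]}, {"offset": [0.2, -0.8, -0.2], "rot": [0, 0, 0]}, {"offset": [0.25, -1, -0.2], "rot": [0, 0, 0]}])

```text
time_s: 4.25
tcp_pos: [0.5459, -0.1819, 0.1946]
eef_rot: [0.982, 0.187, -0.001, -0.001]
force: [0.3, 0.5, -0.8]
opening: 0.124
grip_force: 59.1
```

Request:
jog_arm(deltas=[{"offset": [0.1, -0.4, -0.1], "rot": [0, 0, 0]}, {"offset": [0.2, -0.8, -0.2], "rot": [0, 0, 0]}, {"offset": [0.25, -1, -0.2], "rot": [0, 0, 0]}])

```text
time_s: 4.55
tcp_pos: [0.5326, -0.0796, 0.2148]
eef_rot: [0.982, 0.187, -0.001, -0.001]
force: [-0.2, -0.5, -1.1]
opening: 0.117
grip_force: 59.1
```

Request:
jog_arm(deltas=[{"offset": [0.1, -0.4, -0.0], "rot": [0, 0, 0]}, {"offset": [0.2, -0.8, 0], "rot": [0, 0, 0]}, {"offset": [0.25, -1, 0], "rot": [0, 0, 0]}])

```text
time_s: 4.85
tcp_pos: [0.5184, 0.0225, 0.2137]
eef_rot: [0.982, 0.187, -0.001, -0.001]
force: [0.6, -1.1, -0.6]
opening: 0.122
grip_force: 59.1
```

Request:
jog_arm(deltas=[{"offset": [0, -0.12, 0], "rot": [0, 0, 0.04]}, {"offset": [0, -0.25, 0], "rot": [0, 0, 0.08]}, {"offset": [0, -0.25, 0], "rot": [0, 0, 0.12]}, {"offset": [0, -0.25, 0], "rot": [0, 0, 0.16]}, {"offset": [0, -0.25, 0], "rot": [0, 0, 0.203]}, {"offset": [0, -0.25, 0], "rot": [0, 0, 0.203]}, {"offset": [0, -0.25, 0], "rot": [0, 0, 0.203]}])

```text
time_s: 5.55
tcp_pos: [0.5103, 0.0432, 0.2143]
eef_rot: [0.992, -0.129, -0.001, 0.0]
force: [0.3, -0.0, -0.8]
opening: 0.117
grip_force: 59.1
```

```bash
python3 - <<'E'
from h import *
go(.5106,.0438,.094,-15)
c=wsnap('w3')
E
```

```text
t 5.55 p [0.5103 0.0432 0.2143] F [ 0.3 -0.  -0.8] open 0.117 g 59.07860507257283
off [ 0.004 -0.007  1.202] rot [0.0002 0.0006 0.0012]
```

View pics/w3.png

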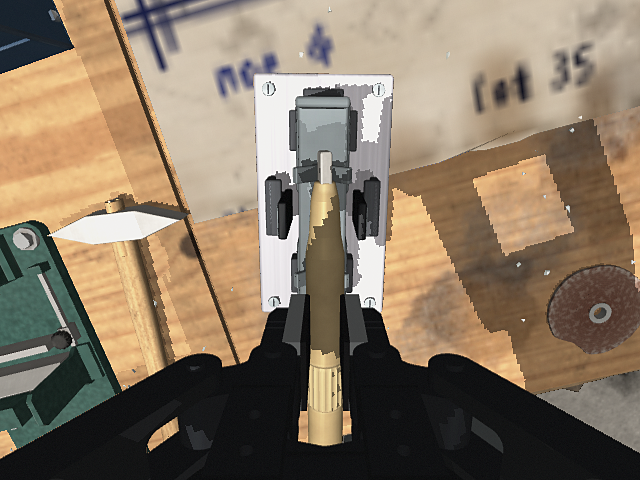

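Plate corners are at about (255,74), (394,74) and (262,311). The tall stop's top edge spans (296..351, ~98-107), and the black catches are at (285,215) and (367,210). I'll check these against the estimate.

```bash
python3 - <<'E'
from h import *
c=dict(np.load('pics/w3.npz'))
a=np.radians(-15);o=np.array([.5106,.0438]);M=np.array([[np.cos(a),np.sin(a)],[-np.sin(a),np.cos(a)]])
for n,(u,v,z) in dict(TL=(255,74,.008),TR=(394,74,.008),BL=(262,311,.008),BR=(388,311,.008),stopL=(296,102,.112),stopR=(351,102,.112)).items():
    X=onz(c,u,v,z);print(n,X,'cass frame mm',(M@(X[:2]-o)*1000).round(1))
for x,y,z in((34,-15,98),(34,15,98),(0,30,74),(0,-30,74),(79,0,112)): print((x,y,z),proj(c,[*(o+M.T@np.array([x,y])/1000),z/1000]).round())
g=c['image'][...,:].mean(2); print(np.round(g[85:125:1,322]).astype(int))
E
```

```text
TL [0.62042169 0.06967713 0.008     ] cass frame mm [99.4 53.4]
TR [ 0.59344771 -0.0320529   0.008     ] cass frame mm [ 99.7 -51.8]
BL [0.43153325 0.12248407 0.008     ] cass frame mm [-96.7  55.5]
BR [0.40297907 0.01482566 0.008     ] cass frame mm [-96.5 -55.8]
stopL [0.58837894 0.03966283 0.112     ] cass frame mm [76.2 16.1]
stopR [0.5807663  0.01095325 0.112     ] cass frame mm [ 76.3 -13.6]
(34, -15, 98) [351. 177.]
(34, 15, 98) [300. 177.]
(0, 30, 74) [281. 222.]
(0, -30, 74) [370. 223.]
(79, 0, 112) [326.  97.]
[243 251 255 100  56  93  43  36  37  40  29  44 131 146 156 162 166 168
 173 163 150 137  44  65 184 180 176 176 177 176 175 175 175 175 175 173
 172 171 172 174]
```

Request:
jog_arm(deltas=[{"offset": [0, 0, 0.3], "rot": [0, 0, 0]}, {"offset": [0, 0, 0.6], "rot": [0, 0, 0]}, {"offset": [0, 0, 0.9], "rot": [0, 0, 0]}, {"offset": [0, 0, 0.9], "rot": [0, 0, 0]}])

```text
time_s: 6.0
tcp_pos: [0.508, 0.043, 0.1219]
eef_rot: [0.992, -0.129, -0.003, 0.001]
force: [-0.7, 0.4, -0.5]
opening: 0.124
grip_force: 59.1
```

Request:
jog_arm(deltas=[{"offset": [0, 0, 0.08], "rot": [0, 0, 0]}, {"offset": [0, 0, 0.16], "rot": [0, 0, 0]}, {"offset": [0, 0, 0.24], "rot": [0, 0, 0]}, {"offset": [0, 0, 0.3], "rot": [0, 0, 0]}, {"offset": [0, 0, 0.3], "rot": [0, 0, 0]}, {"offset": [0, 0, 0.3], "rot": [0, 0, 0]}])

```text
time_s: 6.6
tcp_pos: [0.5109, 0.0433, 0.0954]
eef_rot: [0.991, -0.131, 0.0, -0.0]
force: [-0.0, 0.6, -0.4]
opening: 0.124
grip_force: 59.1
```

Request:
jog_arm(deltas=[{"offset": [0, 0, 0.01], "rot": [0, 0, 0]}, {"offset": [0, 0, 0.02], "rot": [0, 0, 0]}, {"offset": [0, 0, 0.02], "rot": [0, 0, 0]}, {"offset": [0, 0, 0.02], "rot": [0, 0, 0]}])

```text
time_s: 7.0
tcp_pos: [0.5109, 0.0433, 0.0934]
eef_rot: [0.991, -0.131, 0.0, -0.0]
force: [-1.1, 0.3, -0.1]
opening: 0.121
grip_force: 59.1
```

Request:
jog_arm(deltas=[{"offset": [0, 0, 0.01], "rot": [0, 0, 0]}, {"offset": [0, 0, 0.01], "rot": [0, 0, 0]}, {"offset": [0, 0, 0.01], "rot": [0, 0, 0]}])

```text
time_s: 7.3
tcp_pos: [0.5111, 0.0433, 0.0924]
eef_rot: [0.991, -0.131, 0.0, -0.0]
force: [0.1, -0.1, 1.3]
opening: 0.121
grip_force: 59.3
```

Request:
jog_arm(deltas=[{"offset": [0, 0, 0.01], "rot": [0, 0, 0]}, {"offset": [0, 0, 0.01], "rot": [0, 0, 0]}, {"offset": [0, 0, 0.01], "rot": [0, 0, 0]}])

```text
time_s: 7.6
tcp_pos: [0.5111, 0.0434, 0.0914]
eef_rot: [0.991, -0.131, 0.0, -0.0]
force: [0.1, 1.2, 2.2]
opening: 0.122
grip_force: 59.5
```

Light contact (2 N) at the expected height, so I'll release it.

Request:
jog_arm(deltas=[{"offset": [0, 0, 0], "rot": [0, 0, 0]}, {"offset": [0, 0, 0], "rot": [0, 0, 0]}, {"offset": [0, 0, 0], "rot": [0, 0, 0]}, {"offset": [0, 0, 0], "rot": [0, 0, 0]}], jaw=-0.5)

```text
time_s: 8.0
tcp_pos: [0.5107, 0.0432, 0.0911]
eef_rot: [0.991, -0.131, -0.0, 0.0]
force: [-0.5, -0.1, -0.4]
opening: 0.251
grip_force: 0.0
```

Request:
jog_arm(deltas=[{"offset": [0, 0, 0], "rot": [0, 0, 0]}, {"offset": [0, 0, 0], "rot": [0, 0, 0]}, {"offset": [0, 0, 0], "rot": [0, 0, 0]}, {"offset": [0, 0, 0], "rot": [0, 0, 0]}, {"offset": [0, 0, 0], "rot": [0, 0, 0]}, {"offset": [0, 0, 0], "rot": [0, 0, 0]}, {"offset": [0, 0, 0], "rot": [0, 0, 0]}], jaw=1)

```text
time_s: 8.7
tcp_pos: [0.5109, 0.0433, 0.0913]
eef_rot: [0.991, -0.131, -0.0, -0.0]
force: [-0.3, -0.2, 0.0]
opening: 1.003
grip_force: 0.0
```

Request:
jog_arm(deltas=[{"offset": [0, 0, -0.25], "rot": [0, 0, 0]}, {"offset": [0, 0, -0.55], "rot": [0, 0, 0]}, {"offset": [0, 0, -0.8], "rot": [0, 0, 0]}, {"offset": [0, 0, -0.8], "rot": [0, 0, 0]}])

```text
time_s: 9.1
tcp_pos: [0.513, 0.0434, 0.1745]
eef_rot: [0.991, -0.131, 0.003, -0.001]
force: [0.0, -0.1, -0.6]
opening: 0.999
grip_force: 0.0
```

```bash
python3 - <<'E'
from h import *
go(.5106,.0438,.041,-15)
c=wsnap('w4');s=snap('side','s4')
a=cv2.resize(c['image'][60:360,180:480],(400,400),interpolation=cv2.INTER_CUBIC)
b=cv2.resize(s['image'][270:390,245:395],(400,320),interpolation=cv2.INTER_CUBIC)
o=np.zeros((400,800,3),np.uint8);o[:,:400]=a;o[:320,400:]=b
cv2.imwrite('pics/v4.png',o[:,:,::-1])
E
```

```text
t 9.1 p [0.513  0.0434 0.1745] F [ 0.  -0.1 -0.6] open 0.999 g 0.0
off [-0.032  0.005  1.335] rot [-0.0006 -0.0017 -0.    ]
```

View pics/v4.png

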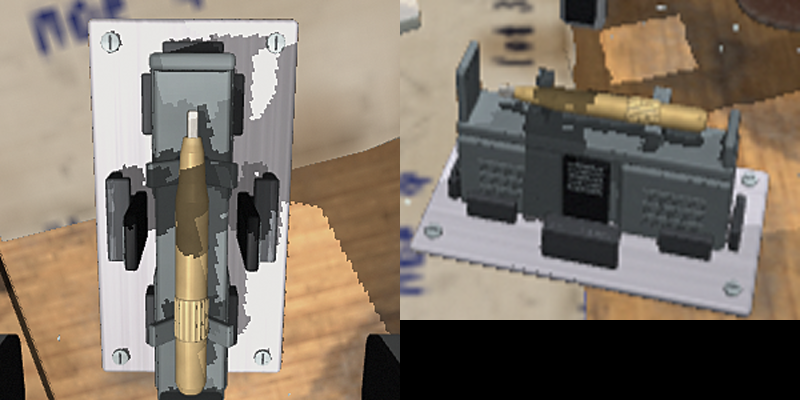

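The cutter lies straight in both saddles, wheel end towards the tall stop. The catches are symmetric about the tool at wrist columns of about 279 and 369. Descending to the grip faces.

Request:
jog_arm(deltas=[{"offset": [-0.01, -0.01, 0.25], "rot": [0, 0, 0]}, {"offset": [-0.01, -0.01, 0.5], "rot": [0, 0, 0]}, {"offset": [-0.01, -0.01, 0.7], "rot": [0, 0, 0]}, {"offset": [-0.01, -0.01, 0.7], "rot": [0, 0, 0]}, {"offset": [-0.01, -0.01, 0.7], "rot": [0, 0, 0]}])

```text
time_s: 9.7
tcp_pos: [0.5094, 0.0444, 0.1006]
eef_rot: [0.991, -0.131, -0.001, 0.0]
force: [0.7, -0.2, 0.3]
opening: 0.999
grip_force: 0.0
```

Request:
jog_arm(deltas=[{"offset": [0, 0, 0.15], "rot": [0, 0, 0]}, {"offset": [0, 0, 0.3], "rot": [0, 0, 0]}, {"offset": [0, 0, 0.45], "rot": [0, 0, 0]}, {"offset": [0, 0, 0.6], "rot": [0, 0, 0]}, {"offset": [0, 0, 0.6], "rot": [0, 0, 0]}, {"offset": [0, 0, 0.6], "rot": [0, 0, 0]}])

```text
time_s: 10.3
tcp_pos: [0.5107, 0.0445, 0.0421]
eef_rot: [0.991, -0.131, 0.0, -0.0]
force: [0.5, -0.2, -0.2]
opening: 1.002
grip_force: 0.0
```

```bash
python3 - <<'E'
from h import *
go(.5106,.0438,.041,-15)
c=wsnap('w5');s=snap('side','s5')
a=cv2.resize(c['image'],(400,300))
b=cv2.resize(s['image'][210:400,220:420],(400,380),interpolation=cv2.INTER_CUBIC)
o=np.zeros((400,800,3),np.uint8);o[:300,:400]=a;o[:380,400:]=b
cv2.imwrite('pics/v5.png',o[:,:,::-1])
E
```

```text
t 10.3 p [0.5107 0.0445 0.0421] F [ 0.5 -0.2 -0.2] open 1.002 g 0.0
off [0.001 0.007 0.011] rot [-0.0001 -0.0002 -0.    ]
```

View pics/v5.png

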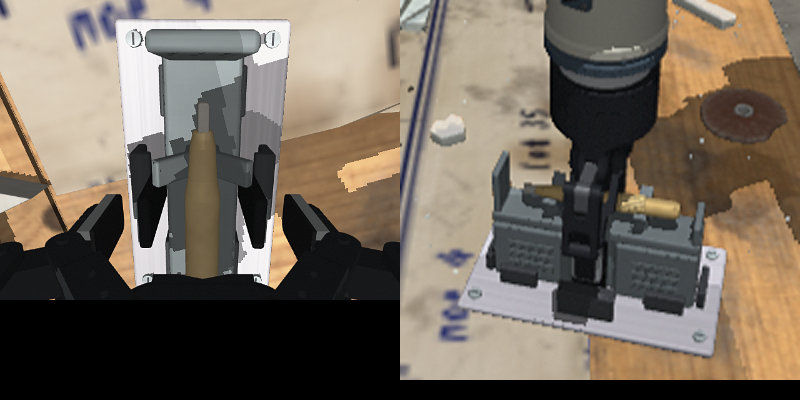

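```bash
python3 - <<'E'
from h import *
c=dict(np.load('pics/w5.npz'))
a=np.radians(-15);o=np.array([.5106,.0438]);M=np.array([[np.cos(a),np.sin(a)],[-np.sin(a),np.cos(a)]])
for P in((13,30,74),(13,-30,74),(-13,30,74),(-13,-30,74),(13,23,74),(79,0,112),(100,54,8),(100,-54,8)): print(P,proj(c,[*(o+M.T@np.array(P[:2])/1000),P[2]/1000])/1.6)
E
```

```text
(13, 30, 74) [140.33658917 201.89394444]
(13, -30, 74) [273.61020422 201.77580341]
(-13, 30, 74) [143.90475983 251.40332652]
(-13, -30, 74) [269.7225914  251.31621048]
(13, 23, 74) [155.87800661 201.88016767]
(79, 0, 112) [209.89180108  29.61996863]
(100, 54, 8) [115.38358142  18.71932669]
(100, -54, 8) [296.33403163  18.4289834 ]
```

Predictions match: the catch rear top edge is at row about 250 and the stop at row 30. Pinching now.

Request:
jog_arm(deltas=[{"offset": [0, 0, 0], "rot": [0, 0, 0]}, {"offset": [0, 0, 0], "rot": [0, 0, 0]}, {"offset": [0, 0, 0], "rot": [0, 0, 0]}, {"offset": [0, 0, 0], "rot": [0, 0, 0]}, {"offset": [0, 0, 0], "rot": [0, 0, 0]}, {"offset": [0, 0, 0], "rot": [0, 0, 0]}, {"offset": [0, 0, 0], "rot": [0, 0, 0]}, {"offset": [0, 0, 0], "rot": [0, 0, 0]}, {"offset": [0, 0, 0], "rot": [0, 0, 0]}, {"offset": [0, 0, 0], "rot": [0, 0, 0]}], jaw=-1)

```text
time_s: 11.4
tcp_pos: [0.511, 0.0449, 0.0429]
eef_rot: [0.991, -0.131, 0.001, -0.0]
force: [-4.3, 2.1, 19.3]
opening: 0.463
grip_force: 59.0
```

The opening is consistent with fully pinched (46 mm, allowing the same offset seen on the cutter). Lifting slowly at first.

Request:
jog_arm(deltas=[{"offset": [0, 0, -0.02], "rot": [0, 0, 0]}, {"offset": [0, 0, -0.05], "rot": [0, 0, 0]}, {"offset": [0, 0, -0.08], "rot": [0, 0, 0]}, {"offset": [0, 0, -0.12], "rot": [0, 0, 0]}, {"offset": [0, 0, -0.16], "rot": [0, 0, 0]}, {"offset": [0, 0, -0.2], "rot": [0, 0, 0]}, {"offset": [0, 0, -0.2], "rot": [0, 0, 0]}])

```text
time_s: 12.1
tcp_pos: [0.5106, 0.0445, 0.0619]
eef_rot: [0.991, -0.131, 0.0, -0.0]
force: [-0.5, -0.5, -4.6]
opening: 0.455
grip_force: 61.2
```

The force of -4.6 N is exactly the weight of the cassette plus cutter, so it is free of the dock.

Request:
jog_arm(deltas=[{"offset": [0, 0, -0.03], "rot": [0, 0, 0]}, {"offset": [0, 0, -0.08], "rot": [0, 0, 0]}, {"offset": [0, 0, -0.14], "rot": [0, 0, 0]}, {"offset": [0, 0, -0.21], "rot": [0, 0, 0]}, {"offset": [0, 0, -0.29], "rot": [0, 0, 0]}, {"offset": [0, 0, -0.37], "rot": [0, 0, 0]}, {"offset": [0, 0, -0.45], "rot": [0, 0, 0]}, {"offset": [0, 0, -0.51], "rot": [0, 0, 0]}, {"offset": [0, 0, -0.55], "rot": [0, 0, 0]}, {"offset": [0, 0, -0.58], "rot": [0, 0, 0]}, {"offset": [0, 0, -0.59], "rot": [0, 0, 0]}, {"offset": [0, 0, -0.6], "rot": [0, 0, 0]}])

```text
time_s: 13.3
tcp_pos: [0.51, 0.0445, 0.1212]
eef_rot: [0.991, -0.131, -0.0, 0.0]
force: [-0.2, -0.3, -5.1]
opening: 0.459
grip_force: 61.2
```

Request:
jog_arm(deltas=[{"offset": [0, 0, -0.03], "rot": [0, 0, 0]}, {"offset": [0, 0, -0.08], "rot": [0, 0, 0]}, {"offset": [0, 0, -0.14], "rot": [0, 0, 0]}, {"offset": [0, 0, -0.2], "rot": [0, 0, 0]}, {"offset": [0, 0, -0.25], "rot": [0, 0, 0]}, {"offset": [0, 0, -0.28], "rot": [0, 0, 0]}, {"offset": [0, 0, -0.3], "rot": [0, 0, 0]}, {"offset": [0, 0, -0.3], "rot": [0, 0, 0]}, {"offset": [0, 0, -0.3], "rot": [0, 0, 0]}, {"offset": [0, 0, -0.3], "rot": [0, 0, 0]}, {"offset": [0, 0, -0.3], "rot": [0, 0, 0]}, {"offset": [0, 0, -0.3], "rot": [0, 0, 0]}])

```text
time_s: 14.5
tcp_pos: [0.5101, 0.0445, 0.1511]
eef_rot: [0.991, -0.131, -0.0, 0.0]
force: [0.3, -0.6, -5.3]
opening: 0.462
grip_force: 61.2
```

```bash
python3 - <<'E'
from h import *
go(.5106,.0438,.15,-15)
c=wsnap('w6');s=snap('side','s6')
a=cv2.resize(c['image'],(400,300))
b=cv2.resize(s['image'][140:390,200:420],(400,455),interpolation=cv2.INTER_CUBIC)
o=np.zeros((455,800,3),np.uint8);o[:300,:400]=a;o[:,400:]=b
cv2.imwrite('pics/v6.png',o[:,:,::-1])
E
```

```text
t 14.5 p [0.5101 0.0445 0.1511] F [ 0.3 -0.6 -5.3] open 0.462 g 61.17551565170288
off [0.007 0.005 0.011] rot [ 0.      0.0001 -0.    ]
```

View pics/v6.png

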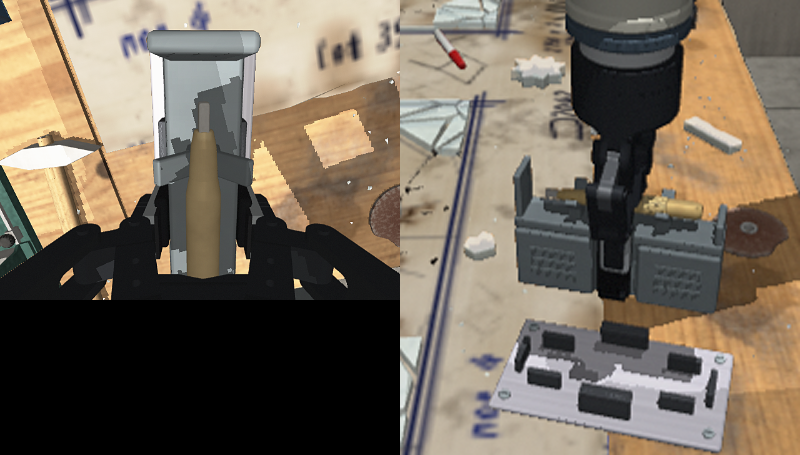

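The cassette is clear of the dock and 109 mm up. The stop and cutter tip sit at the same wrist pixels as before the lift (rows 30 and 103), so it is level and the cutter hasn't moved. Handing in.

```bash
python3 -c "from h import *; print(close_job())"
```

```text
the job is handed in; nothing more can be done
None
```

The job is handed in: the cutter lies in both saddles with its wheel end towards the tall stop, and the cassette is held level and still about 11 cm above where it sat, with nothing else touched (about 15 s of the 51 s used).

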